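# Load a vial on the shaker and bolt its sprung gate

## Task

Stand the green-capped vial in the empty pocket of the shaker's blue nest, beside the black-capped one. Then pull the shaker's spring-loaded gate all the way down over both vials, hold it there against its spring, and slide the bolt home under the keeper so that the gate stays shut by itself. Never let the gate fly back open, and leave the black-capped and white-capped vials standing where they are.

Things in the scene. Friction and masses are not known exactly. Their poses are not given: they have to be found in the camera images.
- shaker: White bench shaker, 240 (x) x 260 (y) mm, fixed; origin at the centre of its underside, x from its control panel (front) to its back, y to its left, z up. Platform top at z = 68 mm. Its steel gate, 160 x 150 mm, hinged at the back, is held up by torsion springs; closed, it lies level over the vials (their tops at z = 118, gate underside 120 mm).
- nest_left (a point): Floor centre of the left pocket of the blue nest, taken by the black-capped vial: shaker frame x = -20, y = +30, z = 68 mm.
- nest_right (a point): Floor centre of the empty pocket of the blue nest: shaker frame x = -20, y = -30, z = 68 mm. The nest block is 52 (x) x 126 (y) mm, 16 mm high (top at z = 84 mm); pockets are round, 31 mm wide, open down to the platform. A vial standing in the pocket has its origin within about 3 mm of this point.
- gate_hinge (a point): Middle of the gate's hinge line, which runs along the shaker's y axis: shaker frame x = +85, y = 0, z = 125 mm.
- gate (a joint): Gate angle, rad: 0 = closed, level, on its rubber rests; 1.40 = open, almost upright, where the spring keeps it (its free edge then 290 mm above the bench). The spring pushes it open at every angle: about 2 N at the knob when open, 6 N when closed. Let go before the bolt is set, it flies open. Once bolted and let go it rests at about 0.01 to 0.03.
- bolt (a joint): Travel of the slide bolt, m: 0 = withdrawn, 0.023 = fully home under the keeper. It slides along the shaker's -y (to the right) with about 1.2 N friction and stays where it is put. Its tip reaches the keeper's lip at about 0.012 and passes under it only with the gate within about 0.015 rad of closed.
- knob (a point): Centre of the bolt's black ball knob, 20 mm wide, on an 8 mm stem on the gate's outer side: 145 mm from the hinge line along the gate, 36 mm off the gate's middle plane. Gate closed, bolt withdrawn: shaker frame x = -60, y = +11, z = 161 mm. Open: 11 mm behind the hinge line, 149 mm above it. Bolt housing top 21 mm below the centre. The ball can pivot between pads that close along the shaker's y.
- keeper (a point): Middle of the underside of the keeper's lip (26 x 28 mm), a steel hook at the front right of the platform: shaker frame x = -60, y = -101.5, z = 140.5 mm. The 8 mm bolt slides under it.
- vial_green: Glass sample vial with a green screw cap, 25 mm in diameter, 50 mm tall, standing on the bench to the right of the shaker; origin at the centre of its underside. The cap is the top 10 mm, 24 mm wide. The white instrument box behind, its front about 520 mm ahead of the robot, is 190 mm tall: carry over it or clear of it.
- vial_white: Same vial with a white cap, standing on the bench near the green one: leave it standing.
- vial_black: Same vial with a black cap, already in the left pocket of the nest: leave it standing there.
Not all that is in view belongs to the job. What is shaped like the vial_green but brown is not meant. Leave any yellow look-alike of the vial_white alone.

How it is judged:
By the outcome, as a careful person would: the job done as asked, in the order asked, and still so for the second after the job is handed in, with the robot touching nothing.
It also fails if it takes over 67 s, if anything falls off the work surface, if the arm or the gripper's body presses on something with over 40 N, if the wrist force passes 120 N, or if a joint passes its speed limit or range.

## Robot

A 6-joint arm with a two-finger parallel gripper is mounted at the origin on a cart in front of the work surface, level with it; the furniture and walls round the work are solid. World frame = base frame: x ahead of the robot, y to its left, z up, the work surface at z = 0. Lengths are in m, angles in rad, forces in N, time in s.
With the tool pointing down it reaches from about 0.35 to 0.775 m from the base axis. Payload 5.5 kg.
Tool frame: the origin (TCP) lies where the fingers leave the gripper's body, on its centre line; the fingertips stand 73 mm ahead of it and the grasp point (between the pads) lies 54 mm ahead of it; z points along the fingers, y is the direction in which the jaws open and shut (so a half turn about z gives the same grasp; the last joint's range is limited). The gripper opens to 85 mm and grips with 20 to 120 N. Pads are 22 mm wide; open, the fingers measure 114 mm over their backs; the gripper's body (76 mm by 85 mm) begins 54 mm behind the grasp point. The pads swing forward as they close: fully open they stand 13 mm farther back than shut.
Start: joints at [-1.482, 0.313, 0.046, 1.304, 0, 1.431], TCP at [0.13, -0.56, 0.304] pointing down, gripper open.
Joint ranges: [-2.76, 2.76], [-0.86, 1.69], [-1.03, 1.26], [-2.2, 2.34], [-1.47, 1.5], [-3.14, 3.14]. Speed limits (rad/s): [2.57, 2.57, 3.14, 3.14, 3.14, 3.14].

## Interface

Orientations are given as a unit quaternion [w, x, y, z].
In Python, from workcell import env, read_camera, job, cut_out gives the robot as it stands.
- The arm moves only by the tool servo_tool, never from a script. Its argument "deltas" is a list of rows, each an object of numbers: "dx", "dy", "dz": the shift along the world's x, y, z in mm; "rx", "ry", "rz": the turn, a rotation vector about the world's x, y, z in rad; "fingers": the closure, from -1 (fully open) to 1 (shut). A call has 1 to 8 rows; each row shifts and turns the commanded pose from where the row before left it; what a row does not reach is not made up. A row lasts 1/10 s, in which the tool goes at most 50 mm and 8.59 degrees, less where a joint would pass 70% of its speed; a pose out of reach is approached as far as the arm can. A call is refused whole if a number of a shift passes 50 or a number of a turn 0.15, either way. A call with a gripper value outside its range is refused whole. The fingers move at their own pace and stop on an object; "newtons" is the grip in N (left out, the last holds). Time passes only in rows, so rows that do not move let the fingers close. It gives the time, the measured TCP pose, the force and the opening at its end, in the units of the state.
- env.get_state(): the state, without advancing time (a new reading comes with each control period).
- read_camera(name): name is "side" or "top"; returns a dict with "img" (420x560x3 uint8, red, green, blue), "intrinsics" (3x3 intrinsics, pixels), "extrinsics" (4x4, takes a point from camera to world coordinates). Camera axes: x right, y down, z forward; pixel columns grow to the right and rows downward; lengths in m; the calibration is good to about 2 mm. A picture is of the moment at which its call begins. There is no depth.
- job.hand_in(): hands the job in, once; it reports no verdict.
Trained networks look in the newest picture that a camera, given by its name, has taken for a name from the list of things; names that differ only in an ending like _2 or _b are one class to them, and where a whole thing is asked for, a point or a joint stands for the part that bears it (a point fixed in the world has none). Each returns a list of dicts, best first, with "confidence" (0 to 1); they miss things now and then, are a little off and sometimes report something else, mostly with a low value. They report only what shows in the picture. A call takes as long as a camera call. They do not tell look-alikes from the thing itself.
- cut_out(target, camera): "region" (420x560 bool, what is visible of it) and "extent" ([left, top, right, bottom] in pixels, round what is visible of it).
The state is a dict: "clock": time; "joint_pos": joint angles; "qvel": joint speeds; "tau": joint torques, N m; "tcp_pos": TCP position; "orientation": TCP orientation; "wrist_force": force on the tool from outside, world axes, zero at the start; "ft_torque": the same for the moment, N m; "finger_gap": finger opening in m.
Only numpy, scipy, OpenCV 4.12 (cv2) and the standard library are available. Lean on these libraries where they do the work, as an engineer would, in place of code of your own. Each camera call takes 0.05 s, during which the arm holds its last target. There are 200 camera calls.

## Working session

There is one attempt and no reset: what is moved stays moved. The work goes in short steps, Python scripts to look and compute and a tool call to move; the robot and the scene stay as the last step left them, time stands still between calls to the robot, and variables do not carry over. Pictures are saved under pics/ and viewed, about 8 in all and at most 12, crops included, and the job is handed in when it is done.

Besides the shell and the picture viewer there is one more tool, called after "Emit:" by a JSON object that holds its "fn" and its "kwargs", one argument or row to a line. servo_tool: Moves the arm, as the interface text tells. Its arguments: {"type":"object","properties":{"deltas":{"type":"array"},"newtons":{"type":"number"}},"required":["deltas"]}

```bash
ls; mkdir -p pics; cat > h.py <<'E'
import numpy as np, cv2
from workcell import env, read_camera, job, cut_out
E
python3 - <<'E'
from h import *
s=env.get_state(); print({k:np.round(v,3).tolist() for k,v in s.items()})
for c in ("side","top"):
    r=read_camera(c); cv2.imwrite(f"pics/{c}0.png",cv2.cvtColor(r["img"],cv2.COLOR_RGB2BGR))
    np.savez(f"{c}.npz",K=r["intrinsics"],T=r["extrinsics"]); print(c,r["intrinsics"].tolist(),np.round(r["extrinsics"],3).tolist())
    for t in ("vial_green","vial_white","vial_black","shaker","gate","bolt","knob","keeper"):
        print(c,t,[(round(d["confidence"],2),[int(v) for v in d["extent"]]) for d in cut_out(t,c)][:5])
E
```

```text
pics
{'clock': 0.0, 'joint_pos': [-1.482, 0.314, 0.045, 1.304, -0.0, 1.431], 'qvel': [-0.001, 0.001, 0.001, -0.002, -0.001, -0.002], 'tau': [0.001, -48.063, 29.853, 0.02, 0.0, 0.0], 'tcp_pos': [0.13, -0.56, 0.303], 'orientation': [-0.001, 0.993, 0.114, 0.0], 'wrist_force': [0.372, 0.467, -0.258], 'ft_torque': [-0.011, 0.025, 0.047], 'finger_gap': 0.085}
side [[480.49095447345445, 0.0, 270.05517667657784], [0.0, 480.49095447345445, 205.64114082489672], [0.0, 0.0, 1.0]] [[0.871, -0.259, 0.417, 0.171], [-0.491, -0.474, 0.73, -0.714], [0.008, -0.841, -0.541, 0.616], [0.0, 0.0, 0.0, 1.0]]
side vial_green [(0.65, [229, 275, 243, 303]), (0.52, [220, 251, 236, 280])]
side vial_white [(0.7, [257, 82, 280, 102]), (0.68, [211, 157, 223, 178]), (0.66, [291, 336, 305, 369]), (0.65, [259, 314, 275, 346])]
side vial_black [(0.49, [212, 156, 223, 177]), (0.42, [227, 272, 243, 308])]
side shaker [(0.58, [164, 74, 307, 248])]
side gate [(0.92, [234, 79, 282, 164])]
side bolt [(0.6, [260, 81, 284, 103])]
side knob [(0.55, [262, 81, 279, 106])]
side keeper [(0.84, [164, 76, 310, 248])]
top [[532.6856545842423, 0.0, 278.0674489375252], [0.0, 532.6856545842423, 216.68081125813995], [0.0, 0.0, 1.0]] [[0.033, -0.978, 0.206, 0.325], [-0.999, -0.033, 0.005, -0.048], [0.002, -0.206, -0.979, 1.229], [0.0, 0.0, 0.0, 1.0]]
top vial_green [(0.46, [280, 266, 292, 280]), (0.18, [135, 140, 257, 277])]
top vial_white [(0.68, [387, 265, 402, 281])]
top vial_black [(0.69, [170, 213, 185, 231])]
top shaker [(0.95, [136, 139, 258, 278])]
top gate [(0.66, [166, 134, 216, 156])]
top bolt [(0.59, [133, 139, 256, 278])]
top knob []
top keeper [(0.55, [134, 135, 255, 272])]
```

```bash
python3 - <<'E'
import cv2,numpy as np
a=cv2.imread("pics/side0.png");b=cv2.imread("pics/top0.png")
cv2.imwrite("pics/side0b.png",cv2.resize(a[60:390,130:470],None,fx=1.8,fy=1.8,interpolation=cv2.INTER_CUBIC)[:600])
cv2.imwrite("pics/top0b.png",cv2.resize(b[110:320,120:430],None,fx=2.55,fy=2.55,interpolation=cv2.INTER_CUBIC))
E
```

```text
(no output)
```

View pics/side0b.png

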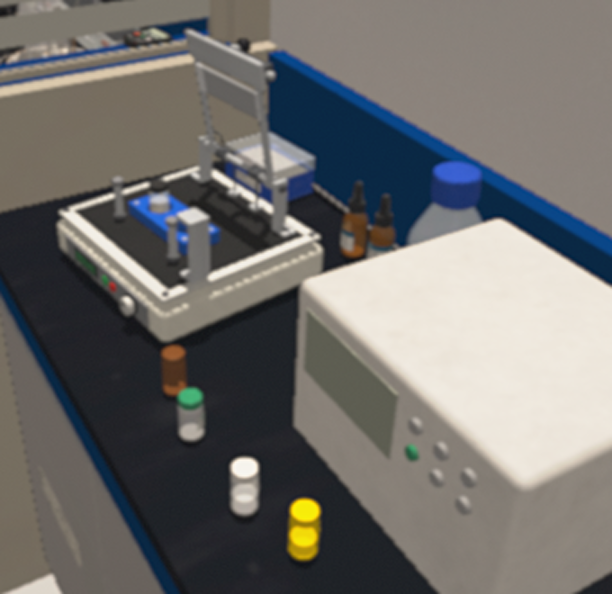

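View pics/top0b.png

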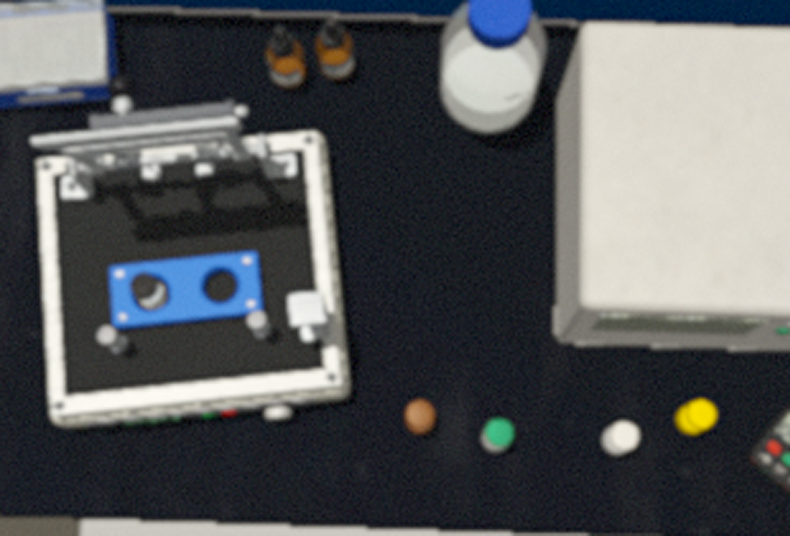

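The candidates in the top view are brown (px 284,272), green cap (315,279), white (364,281) and yellow (393,273). In the side view the green cap is at (235,285). The green-capped vial is the second from the left, between brown and white. The network's own hit at (286,273) is the brown look-alike. The gate is up, the right pocket is empty and the black-capped vial is in the left pocket.

```bash
cat >> h.py <<'E'
C={c:np.load(f"{c}.npz") for c in ("side","top")}
def ray(c,uv):
    K,T=C[c]["K"],C[c]["T"]; d=T[:3,:3]@np.linalg.inv(K)@np.array([*uv,1.0]); return T[:3,3],d
def onz(c,uv,z):
    o,d=ray(c,uv); return o+d*(z-o[2])/d[2]
def proj(c,P):
    K,T=C[c]["K"],C[c]["T"]; p=(np.linalg.inv(T)@np.array([*P,1.0]))[:3]; q=K@p; return q[:2]/q[2]
def tri(a,b):
    (o1,d1),(o2,d2)=ray("side",a),ray("top",b); A=np.stack([d1,-d2],1); s=np.linalg.lstsq(A,o2-o1,rcond=None)[0]
    p,q=o1+d1*s[0],o2+d2*s[1]; return (p+q)/2,np.linalg.norm(p-q)
def blobs(img,lo,hi,amin=12):
    m=cv2.inRange(cv2.cvtColor(img,cv2.COLOR_BGR2HSV),lo,hi); n,l,st,ce=cv2.connectedComponentsWithStats(m)
    return [(ce[i].round(1),st[i].tolist()) for i in range(1,n) if st[i][4]>=amin],l
def shk(P,x,y,yaw):
    c,s=np.cos(yaw),np.sin(yaw); return np.array([x+c*P[0]-s*P[1],y+s*P[0]+c*P[1],P[2]])
E
python3 - <<'E'
from h import *
a=cv2.imread("pics/side0.png");b=cv2.imread("pics/top0.png")
for c,i in (("side",a),("top",b)):
    g,_=blobs(i,(60,90,60),(90,255,255)); print(c,"green",g)
    bl,l=blobs(i,(100,140,120),(125,255,255),150); print(c,"blue",[x for x in bl])
    for ce,st in g: print(onz(c,ce,.05).round(4) )
# nest from top
m=cv2.inRange(cv2.cvtColor(b,cv2.COLOR_BGR2HSV),(100,140,120),(125,255,255)); m[:, :150]=0;m[:200]=0;m[260:]=0;m[:,240:]=0
ys,xs=np.nonzero(m); P=np.array([onz("top",(x,y),.084)[:2] for x,y in zip(xs,ys)])*1000
R=cv2.minAreaRect(P.astype(np.float32)); print("nest",R, cv2.boxPoints(R).round(0).tolist())
for t in ("vial_white","vial_black"):
    for d in cut_out(t,"top"): print(t,d["extent"])
E
```

```text
side green [(array([177.1, 205.4]), [173, 201, 9, 10, 24]), (array([187.9, 214.8]), [187, 213, 3, 5, 12]), (array([235.6, 280.6]), [228, 275, 15, 12, 142]), (array([358.4, 311. ]), [356, 307, 6, 8, 37]), (array([309.7, 409.4]), [306, 406, 8, 8, 55])]
side blue [(array([144.6,  94.6]), [88, 85, 112, 20, 155]), (array([431.2, 175.5]), [281, 89, 279, 165, 2389]), (array([217.1, 176.8]), [201, 169, 33, 20, 227])]
[0.4308 0.1488 0.05  ]
[0.4379 0.103  0.05  ]
[ 0.4354 -0.1318  0.05  ]
[ 0.5781 -0.2946  0.05  ]
[ 0.4101 -0.4056  0.05  ]
top green [(array([315.7, 278.6]), [310, 273, 12, 12, 114]), (array([428.8, 289.6]), [426, 287, 6, 6, 26])]
top blue [(array([316. ,  81.8]), [73, 69, 487, 27, 5383]), (array([ 24.6, 233.5]), [4, 94, 41, 291, 666]), (array([315.4, 113.1]), [303, 101, 26, 25, 492]), (array([192.8, 222.9]), [162, 208, 61, 31, 1103])]
[ 0.4356 -0.1295  0.05  ]
[ 0.4198 -0.3787  0.05  ]
nest ((544.964599609375, 145.48825073242188), (56.799930572509766, 130.850830078125), 7.805057048797607) [[508.0, 206.0], [526.0, 77.0], [582.0, 85.0], [564.0, 214.0]]
vial_white [387.3, 265.6, 402.7, 281.6]
vial_black [170.3, 213.8, 185.8, 231.2]
```

```bash
python3 - <<'E'
from h import *
from scipy.optimize import minimize
im={c:cv2.imread(f"pics/{c}0.png") for c in ("side","top")}
M={}
for c,(x0,y0,x1,y1) in (("top",(155,203,230,245)),("side",(195,160,240,200))):
    m=cv2.inRange(cv2.cvtColor(im[c],cv2.COLOR_BGR2HSV),(98,110,60),(128,255,255)); w=np.zeros_like(m); w[y0:y1,x0:x1]=m[y0:y1,x0:x1]
    pts=np.argwhere(w)[:,::-1].astype(np.int32); h=np.zeros_like(m); cv2.fillConvexPoly(h,cv2.convexHull(pts),255); M[c]=cv2.resize(h,None,fx=4,fy=4,interpolation=cv2.INTER_LINEAR)>127
Q=[(-20+sx*26,sy*63,z) for sx in(-1,1) for sy in(-1,1) for z in(68,84)]
def sil(c,p):
    u=np.array([proj(c,shk(np.array(q)/1000,*p)) for q in Q]); h=np.zeros(M[c].shape,np.uint8)
    cv2.fillConvexPoly(h,cv2.convexHull(((u+.5)*4*16).astype(np.int32)),1,shift=4); return h>0
def cost(p,cs): return sum(1-(sil(c,p)&M[c]).sum()/(sil(c,p)|M[c]).sum() for c in cs)
for cs in (("top",),("side",),("top","side")):
    r=minimize(cost,[.565,.148,.135],args=(cs,),method="Nelder-Mead",options=dict(initial_simplex=[[.565,.148,.135],[.572,.148,.135],[.565,.156,.135],[.565,.148,.175]])); print(cs,r.x.round(4),round(r.fun,3))
    if cs==("top",): p=r.x
print("green",tri((235.6,281),(315.7,278.6)))
print("white top",onz("top",(364,281),.05))
for n,q in dict(knob_open=(96,11,274),keeper=(-60,-101.5,140.5),nr=(-20,-30,84),nl=(-20,30,118),c1=(-120,-130,60),c2=(-120,130,60),h=(85,0,125),nrb=(-20,-30,68),ge=(85-25,80,273),ge2=(110,-80,273)).items():
    P=shk(np.array(q)/1000,*p); s,t=proj("side",P),proj("top",P); print(n,P.round(4),s.round(1),t.round(1))
    cv2.circle(im["side"],tuple(s.round().astype(int)),1,(0,0,255),-1);cv2.circle(im["top"],tuple(t.round().astype(int)),1,(0,0,255),-1)
cv2.imwrite("pics/ov.png",np.hstack([cv2.resize(im["side"][70:290,140:310],(400,518)),cv2.resize(im["top"][130:290,130:255],(400,512))[:512].copy() if 0 else cv2.resize(im["top"][130:290,130:254],(400,518))]))
E
```

```text
('top',) [0.5665 0.1504 0.1546] 0.119
('side',) [0.5646 0.1553 0.0662] 0.289
('top', 'side') [0.5658 0.1517 0.1282] 0.437
green (array([ 0.43607083, -0.12979623,  0.04719734]), np.float64(0.00033473469923933234))
white top [ 0.43393336 -0.23618808  0.05      ]
knob_open [0.6597 0.176  0.274 ] [263.4  84.9] [164.4 143.2]
keeper [0.5229 0.0409 0.1405] [235.8 180.8] [237.6 229.8]
nr [0.5514 0.1177 0.084 ] [232.9 184.8] [205.1 220.5]
nl [0.5421 0.1769 0.118 ] [217.1 161. ] [174.9 220.7]
c1 [0.468  0.0035 0.06  ] [220.3 231.1] [256.  261.5]
c2 [0.4279 0.2604 0.06  ] [158.8 179.4] [138.  275.7]
h [0.6505 0.1635 0.125 ] [262.5 150.3] [184.2 171. ]
nrb [0.5514 0.1177 0.068 ] [233.1 191.1] [206.  221.9]
ge [0.6135 0.2387 0.273 ] [231.6  80.3] [129.2 165.8]
ge2 [0.6875 0.0883 0.273 ] [295.8  95.7] [211.8 131. ]
```

View pics/ov.png

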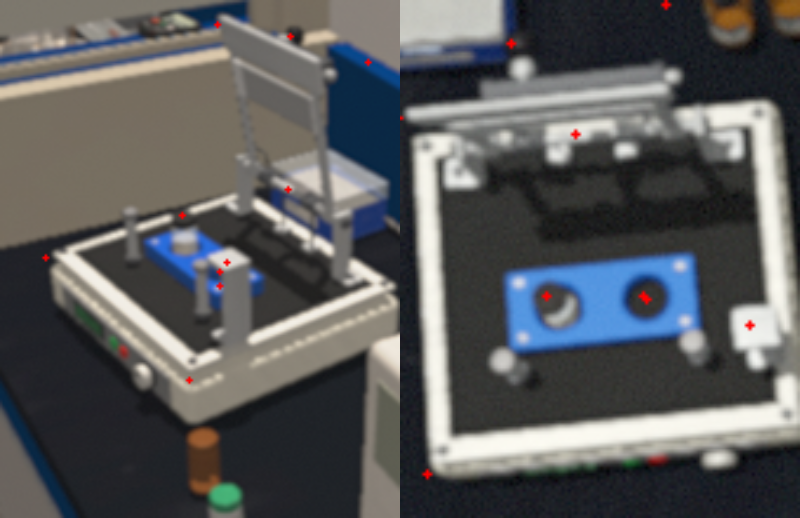

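The yaw is slightly off: the corner marks miss the shaker, while the pocket and keeper marks sit close. I'll refit using picked features: rim screws, nest screws, keeper top, knob and pocket.

```bash
python3 - <<'E'
from h import *
from scipy.optimize import least_squares
T=lambda x,y:(130+x/3.226-.5+.15,130+y/3.2375-.35); S=lambda x,y:(140+x*170/400-.3,70+y*220/518-.3)
f=dict(bl=(427,145),br=(763,118),fl=(443,448),fr=(785,420))
W={k:onz("top",T(*v),.068) for k,v in f.items()}
c=np.mean(list(W.values()),0); print("rim screws",{k:v.round(4) for k,v in W.items()},"c",c)
d=W["fl"]+W["bl"]-W["fr"]-W["br"]; e=W["bl"]+W["br"]-W["fl"]-W["fr"]; print("yaw",np.arctan2(-d[0],d[1]),np.arctan2(e[1],e[0]),np.linalg.norm(d)/2,np.linalg.norm(e)/2)
g=dict(bl=(519,283),br=(680,265),fl=(523,338),fr=(685,321))
W={k:onz("top",T(*v),.085) for k,v in g.items()}
c=np.mean(list(W.values()),0); print("nest screws c",c)
d=W["fl"]+W["bl"]-W["fr"]-W["br"]; e=W["bl"]+W["br"]-W["fl"]-W["fr"]; yw=np.arctan2(-d[0],d[1]); print("yaw",yw,np.arctan2(e[1],e[0]),np.linalg.norm(d)/2,np.linalg.norm(e)/2)
for p in ([.567,.1504,.12],[.567,.1504,.137]):
  for n,q in dict(knob_open=(96,11,274),keeper=(-60,-101.5,145),nr=(-20,-30,84),nest=(-20,0,84)).items():
    P=shk(np.array(q)/1000,*p); s,t=proj("side",P),proj("top",P); print(n,P.round(4),((s-[140,70])*[400/170,518/220]).round(),((t-130)*3.23).round())
print(onz("top",T(645,298),.084), "keepertop tri",tri(S(229,261),T(754,324)))
E
```

```text
rim screws {'bl': array([ 0.6652, -0.0023,  0.068 ]), 'br': array([ 0.6929, -0.2382,  0.068 ]), 'fl': array([ 0.4534, -0.0215,  0.068 ]), 'fr': array([ 0.4802, -0.253 ,  0.068 ])} c [ 0.57292852 -0.12876309  0.068     ]
yaw 0.11603494135942899 0.07987519704474576 0.23525514323829602 0.21295913220389115
nest screws c [ 0.55422051 -0.12594172  0.085     ]
yaw 0.1431577837600252 0.09820345664474883 0.11049012314852681 0.03834907065118985
knob_open [0.661  0.1728 0.274 ] [293.  36.] [117.  41.]
keeper [0.5196 0.0424 0.145 ] [221. 256.] [344. 326.]
nr [0.5507 0.1182 0.084 ] [218. 270.] [242. 293.]
nest [0.5471 0.148  0.084 ] [201. 257.] [197. 297.]
knob_open [0.6606 0.1744 0.274 ] [292.  35.] [114.  41.]
keeper [0.5214 0.0417 0.145 ] [223. 256.] [346. 323.]
nr [0.5513 0.1179 0.084 ] [218. 270.] [242. 292.]
nest [0.5472 0.1477 0.084 ] [201. 257.] [198. 297.]
[ 0.55792756 -0.15529204  0.084     ] keepertop tri (array([ 0.46425768, -0.1839527 ,  0.28364786]), np.float64(0.08290882638638244))
```

```bash
python3 - <<'E'
from h import *
from scipy.optimize import least_squares
T=lambda x,y:(130+(x-400)/3.226-.35,130+y/3.2375-.35); S=lambda x,y:(140+x*170/400-.3,70+y*220/518-.3)
for nm,f,z in (("rim",dict(bl=(427,145),br=(763,118),fl=(443,448),fr=(785,420)),.070),("nest",dict(bl=(519,283),br=(680,265),fl=(523,338),fr=(685,321)),.085)):
    W={k:onz("top",T(*v),z) for k,v in f.items()}
    c=np.mean(list(W.values()),0); d=W["fl"]+W["bl"]-W["fr"]-W["br"]; e=W["bl"]+W["br"]-W["fl"]-W["fr"]; print(nm,c.round(4),"yaw",np.arctan2(-d[0],d[1]),np.arctan2(e[1],e[0]),np.linalg.norm(d)/2,np.linalg.norm(e)/2)
print(onz("top",T(645,298),.084),"keepertop tri",tri(S(229,261),T(754,324)), "knob side on z .274",onz("side",S(293,32),.274))
O=[("top",T(645,298),(-20,-30,84)),("top",T(519,283),(-1,55,85)),("top",T(680,265),(-1,-55,85)),("top",T(523,338),(-39,55,85)),("top",T(685,321),(-39,-55,85)),
("top",T(427,145),(106,117.5,70)),("top",T(763,118),(106,-117.5,70)),("top",T(443,448),(-106,117.5,70)),("top",T(785,420),(-106,-117.5,70)),("top",T(754,324),(-60,-101.5,146)),("side",S(229,261),(-60,-101.5,146)),("side",S(293,32),(96,11,274))]
g=lambda p:np.concatenate([proj(c,shk(np.array(q)/1000,*p))-u for c,u,q in O])
r=least_squares(g,[.567,.15,.12],loss="soft_l1"); print(r.x.round(4)); print(r.fun.reshape(-1,2).round(1).tolist())
E
```

```text
rim [0.5632 0.1469 0.07  ] yaw 0.11640175365709622 0.12748632417865807 0.23369126796804063 0.21319435324300448
nest [0.5451 0.1453 0.085 ] yaw 0.14378768270897027 0.14566749675823765 0.10980470920155545 0.0384909281519962
[0.54876604 0.11637587 0.084     ] keepertop tri (array([0.52314023, 0.03673635, 0.14303385]), np.float64(0.001088070925931196)) knob side on z .274 [0.66626908 0.18440739 0.274     ]
[0.565  0.1473 0.1332]
[[0.7, -0.1], [0.4, -0.3], [0.5, 0.4], [0.2, -0.3], [0.3, 0.0], [-0.1, 0.3], [-0.6, -1.3], [-0.6, -0.1], [0.9, -2.1], [-1.0, 1.4], [-2.6, -1.2], [-0.1, 2.3]]
```

```bash
python3 - <<'E'
import cv2,numpy as np
a=cv2.imread("pics/side0.png");b=cv2.imread("pics/top0.png")
z=lambda i:cv2.resize(i,(390,390),interpolation=cv2.INTER_CUBIC)
cv2.imwrite("pics/green.png",np.hstack([z(a[245:310,200:265]),z(b[250:310,270:330])]))
E
```

```text
(no output)
```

View pics/green.png

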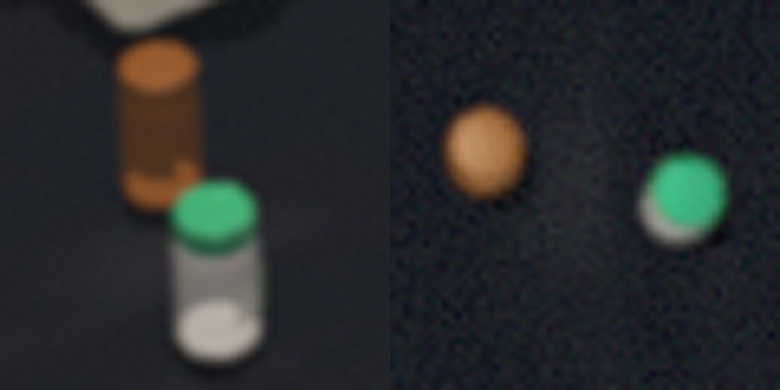

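Emit:
{"fn": "servo_tool", "kwargs": {
  "deltas": [
    {"dx": 28, "dy": 39, "rz": 0.122, "fingers": -1},
    {"dx": 28, "dy": 39, "rz": 0.122},
    {"dx": 28, "dy": 39, "rz": 0.122},
    {"dx": 28, "dy": 39, "rz": 0.122},
    {"dx": 28, "dy": 39, "rz": 0.122},
    {"dx": 28, "dy": 39, "rz": 0.122},
    {"dx": 28, "dy": 39, "rz": 0.122},
    {"dx": 28, "dy": 39, "rz": 0.122}
  ],
  "newtons": 30
}}

```text
invalid input at $.deltas[0]: expected keys dx, dy, dz, rx, ry, rz, fingers
```

The crop confirms the target: a green cap on clear glass at side (235,281) and top (316,279). The all-brown look-alike is beside it.

Emit:
{"fn": "servo_tool", "kwargs": {
  "deltas": [
    {"dx": 28, "dy": 39, "dz": 0, "rx": 0, "ry": 0, "rz": 0.122, "fingers": -1},
    {"dx": 28, "dy": 39, "dz": 0, "rx": 0, "ry": 0, "rz": 0.122, "fingers": -1},
    {"dx": 28, "dy": 39, "dz": 0, "rx": 0, "ry": 0, "rz": 0.122, "fingers": -1},
    {"dx": 28, "dy": 39, "dz": 0, "rx": 0, "ry": 0, "rz": 0.122, "fingers": -1},
    {"dx": 28, "dy": 39, "dz": 0, "rx": 0, "ry": 0, "rz": 0.122, "fingers": -1},
    {"dx": 28, "dy": 39, "dz": 0, "rx": 0, "ry": 0, "rz": 0.122, "fingers": -1},
    {"dx": 28, "dy": 39, "dz": 0, "rx": 0, "ry": 0, "rz": 0.122, "fingers": -1},
    {"dx": 28, "dy": 39, "dz": 0, "rx": 0, "ry": 0, "rz": 0.122, "fingers": -1}
  ],
  "newtons": 30
}}

```text
clock: 1.8
tcp_pos: [0.3552, -0.2464, 0.3043]
orientation: [0.001, 0.823, 0.568, 0.0]
wrist_force: [1.9, -0.5, 0.8]
finger_gap: 0.0859
```

Emit:
{"fn": "servo_tool", "kwargs": {
  "deltas": [
    {"dx": 27, "dy": 39, "dz": 0, "rx": 0, "ry": 0, "rz": 0.122, "fingers": -1},
    {"dx": 27, "dy": 39, "dz": 0, "rx": 0, "ry": 0, "rz": 0.122, "fingers": -1},
    {"dx": 28, "dy": 40, "dz": 0, "rx": 0, "ry": 0, "rz": 0.122, "fingers": -1},
    {"dx": 0, "dy": 0, "dz": -35, "rx": 0, "ry": 0, "rz": 0, "fingers": -0.2},
    {"dx": 0, "dy": 0, "dz": -35, "rx": 0, "ry": 0, "rz": 0, "fingers": -0.2},
    {"dx": 0, "dy": 0, "dz": -34, "rx": 0, "ry": 0, "rz": 0, "fingers": -0.2},
    {"dx": 0, "dy": 0, "dz": 0, "rx": 0, "ry": 0, "rz": 0, "fingers": -0.2},
    {"dx": 0, "dy": 0, "dz": 0, "rx": 0, "ry": 0, "rz": 0, "fingers": -0.2}
  ]
}}

```text
clock: 2.6
tcp_pos: [0.4362, -0.1299, 0.2003]
orientation: [-0.001, 0.707, 0.707, -0.0]
wrist_force: [-1.0, 0.7, 0.8]
finger_gap: 0.0512
```

Emit:
{"fn": "servo_tool", "kwargs": {
  "deltas": [
    {"dx": 0, "dy": 0, "dz": -30, "rx": 0, "ry": 0, "rz": 0, "fingers": -0.2},
    {"dx": 0, "dy": 0, "dz": -30, "rx": 0, "ry": 0, "rz": 0, "fingers": -0.2},
    {"dx": 0, "dy": 0, "dz": -28, "rx": 0, "ry": 0, "rz": 0, "fingers": -0.2},
    {"dx": 0, "dy": 0, "dz": -20, "rx": 0, "ry": 0, "rz": 0, "fingers": -0.2},
    {"dx": 0, "dy": 0, "dz": 0, "rx": 0, "ry": 0, "rz": 0, "fingers": 0.2},
    {"dx": 0, "dy": 0, "dz": 0, "rx": 0, "ry": 0, "rz": 0, "fingers": 0.5},
    {"dx": 0, "dy": 0, "dz": 0, "rx": 0, "ry": 0, "rz": 0, "fingers": 1},
    {"dx": 0, "dy": 0, "dz": 0, "rx": 0, "ry": 0, "rz": 0, "fingers": 1}
  ]
}}

```text
clock: 3.4
tcp_pos: [0.4376, -0.1307, 0.0936]
orientation: [0.002, 0.707, 0.707, 0.001]
wrist_force: [1.2, 0.5, 0.2]
finger_gap: 0.0236
```

Emit:
{"fn": "servo_tool", "kwargs": {
  "deltas": [
    {"dx": 0, "dy": 0, "dz": 0, "rx": 0, "ry": 0, "rz": 0, "fingers": 1},
    {"dx": 0, "dy": 0, "dz": 0, "rx": 0, "ry": 0, "rz": 0, "fingers": 1},
    {"dx": 0, "dy": 0, "dz": 0, "rx": 0, "ry": 0, "rz": 0, "fingers": 1}
  ]
}}

```text
clock: 3.7
tcp_pos: [0.4376, -0.1307, 0.0935]
orientation: [0.002, 0.707, 0.707, 0.001]
wrist_force: [-0.6, 0.8, 7.0]
finger_gap: 0.0239
```

Emit:
{"fn": "servo_tool", "kwargs": {
  "deltas": [
    {"dx": 0, "dy": 0, "dz": 20, "rx": 0, "ry": 0, "rz": 0, "fingers": 1},
    {"dx": 0, "dy": 0, "dz": 40, "rx": 0, "ry": 0, "rz": 0, "fingers": 1},
    {"dx": 0, "dy": 0, "dz": 40, "rx": 0, "ry": 0, "rz": 0, "fingers": 1},
    {"dx": 0, "dy": 0, "dz": 40, "rx": 0, "ry": 0, "rz": 0, "fingers": 1},
    {"dx": 0, "dy": 0, "dz": 40, "rx": 0, "ry": 0, "rz": 0, "fingers": 1},
    {"dx": 10, "dy": 20, "dz": 15, "rx": 0, "ry": 0, "rz": 0.022, "fingers": 1},
    {"dx": 17, "dy": 37, "dz": 0, "rx": 0, "ry": 0, "rz": 0.022, "fingers": 1},
    {"dx": 17, "dy": 37, "dz": 0, "rx": 0, "ry": 0, "rz": 0.022, "fingers": 1}
  ]
}}

```text
clock: 4.5
tcp_pos: [0.4812, -0.0355, 0.2886]
orientation: [0.001, 0.684, 0.73, 0.001]
wrist_force: [-0.1, -0.7, -0.4]
finger_gap: 0.024
```

Emit:
{"fn": "servo_tool", "kwargs": {
  "deltas": [
    {"dx": 17, "dy": 37, "dz": 0, "rx": 0, "ry": 0, "rz": 0.022, "fingers": 1},
    {"dx": 17, "dy": 37, "dz": 0, "rx": 0, "ry": 0, "rz": 0.022, "fingers": 1},
    {"dx": 17, "dy": 37, "dz": 0, "rx": 0, "ry": 0, "rz": 0.022, "fingers": 1},
    {"dx": 16, "dy": 37, "dz": 0, "rx": 0, "ry": 0, "rz": 0, "fingers": 1},
    {"dx": 2, "dy": 4, "dz": -35, "rx": 0, "ry": 0, "rz": 0, "fingers": 1},
    {"dx": 0, "dy": 0, "dz": -35, "rx": 0, "ry": 0, "rz": 0, "fingers": 1},
    {"dx": 0, "dy": 0, "dz": -20, "rx": 0, "ry": 0, "rz": 0, "fingers": 1},
    {"dx": 0, "dy": 0, "dz": 0, "rx": 0, "ry": 0, "rz": 0, "fingers": 1}
  ]
}}

```text
clock: 5.3
tcp_pos: [0.5472, 0.1161, 0.194]
orientation: [-0.002, 0.659, 0.752, -0.002]
wrist_force: [-0.3, -0.4, 0.3]
finger_gap: 0.0241
```

```bash
python3 - <<'E'
from h import *
s=env.get_state(); t=s["tcp_pos"]; print(t.round(4) if hasattr(t,'round') else t, s["orientation"])
im={}
for c in ("side","top"): im[c]=cv2.cvtColor(read_camera(c)["img"],cv2.COLOR_RGB2BGR)
z=lambda i,k:cv2.resize(i,k,interpolation=cv2.INTER_CUBIC)
cv2.imwrite("pics/over.png",np.hstack([z(im["side"][90:250,170:300],(390,480)),z(im["top"][150:290,150:270],(400,480))]))
for c in im: print(c,blobs(im[c],(60,90,60),(90,255,255))[0])
E
```

```text
[0.5472 0.1161 0.194 ] [-0.00218432  0.65873705  0.75236681 -0.00221387]
side [(array([232.6, 160. ]), [229, 157, 8, 7, 41]), (array([177.3, 205.4]), [173, 201, 9, 10, 25]), (array([187.9, 214.8]), [187, 213, 3, 5, 12]), (array([358.4, 311. ]), [356, 307, 6, 8, 37]), (array([309.7, 409.4]), [306, 406, 8, 8, 55])]
top [(array([429. , 289.6]), [426, 287, 7, 6, 27])]
```

View pics/over.png

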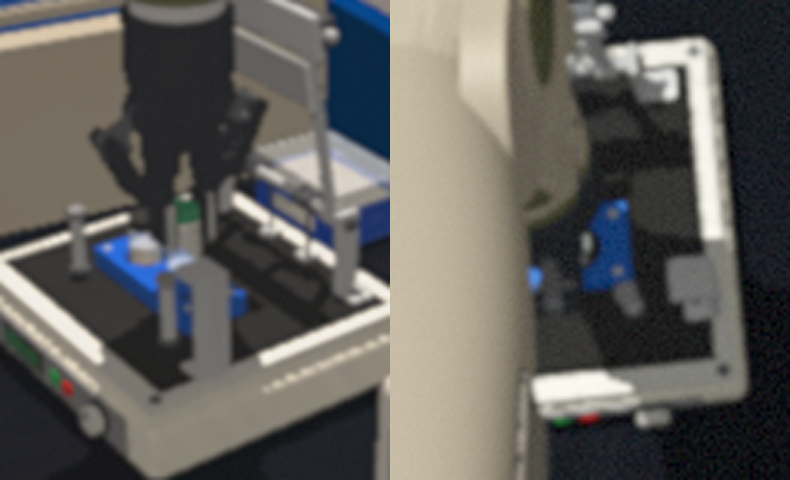

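Emit:
{"fn": "servo_tool", "kwargs": {
  "deltas": [
    {"dx": 2, "dy": -1, "dz": 0, "rx": 0, "ry": 0, "rz": 0, "fingers": 1},
    {"dx": 0, "dy": 0, "dz": 0, "rx": 0, "ry": 0, "rz": 0, "fingers": 1},
    {"dx": 0, "dy": 0, "dz": -8, "rx": 0, "ry": 0, "rz": 0, "fingers": 1},
    {"dx": 0, "dy": 0, "dz": -6, "rx": 0, "ry": 0, "rz": 0, "fingers": 1},
    {"dx": 0, "dy": 0, "dz": -4, "rx": 0, "ry": 0, "rz": 0, "fingers": 1},
    {"dx": 0, "dy": 0, "dz": -4, "rx": 0, "ry": 0, "rz": 0, "fingers": 1},
    {"dx": 0, "dy": 0, "dz": 0, "rx": 0, "ry": 0, "rz": 0, "fingers": 1}
  ]
}}

```text
clock: 6.1
tcp_pos: [0.5509, 0.1149, 0.174]
orientation: [-0.001, 0.659, 0.752, -0.001]
wrist_force: [0.2, 0.6, -0.9]
finger_gap: 0.0237
```

Emit:
{"fn": "servo_tool", "kwargs": {
  "deltas": [
    {"dx": -1, "dy": 0.5, "dz": -3, "rx": 0, "ry": 0, "rz": 0, "fingers": 1},
    {"dx": 0, "dy": 0, "dz": -3, "rx": 0, "ry": 0, "rz": 0, "fingers": 1},
    {"dx": 0, "dy": 0, "dz": -3, "rx": 0, "ry": 0, "rz": 0, "fingers": 1},
    {"dx": 0, "dy": 0, "dz": -2, "rx": 0, "ry": 0, "rz": 0, "fingers": 1},
    {"dx": 0, "dy": 0, "dz": 0, "rx": 0, "ry": 0, "rz": 0, "fingers": 1},
    {"dx": 0, "dy": 0, "dz": 0, "rx": 0, "ry": 0, "rz": 0, "fingers": 1}
  ]
}}

```text
clock: 6.7
tcp_pos: [0.5504, 0.1154, 0.1639]
orientation: [0.0, 0.659, 0.752, 0.0]
wrist_force: [0.3, 0.7, -0.1]
finger_gap: 0.0241
```

Emit:
{"fn": "servo_tool", "kwargs": {
  "deltas": [
    {"dx": 0, "dy": 0, "dz": -1.5, "rx": 0, "ry": 0, "rz": 0, "fingers": 1},
    {"dx": 0, "dy": 0, "dz": 0, "rx": 0, "ry": 0, "rz": 0, "fingers": 1},
    {"dx": 0, "dy": 0, "dz": 0, "rx": 0, "ry": 0, "rz": 0, "fingers": 0.3},
    {"dx": 0, "dy": 0, "dz": 0, "rx": 0, "ry": 0, "rz": 0, "fingers": 0},
    {"dx": 0, "dy": 0, "dz": 0, "rx": 0, "ry": 0, "rz": 0, "fingers": -0.2},
    {"dx": 0, "dy": 0, "dz": 0, "rx": 0, "ry": 0, "rz": 0, "fingers": -0.2}
  ]
}}

```text
clock: 7.3
tcp_pos: [0.5505, 0.1155, 0.1625]
orientation: [0.0, 0.659, 0.752, 0.0]
wrist_force: [-0.8, -0.7, -0.7]
finger_gap: 0.0512
```

Emit:
{"fn": "servo_tool", "kwargs": {
  "deltas": [
    {"dx": 0, "dy": 0, "dz": 15, "rx": 0, "ry": 0, "rz": 0, "fingers": -0.2},
    {"dx": 0, "dy": 0, "dz": 33, "rx": 0, "ry": 0, "rz": 0, "fingers": -0.2},
    {"dx": 0, "dy": 0, "dz": 40, "rx": 0, "ry": 0, "rz": 0, "fingers": -0.2},
    {"dx": 0, "dy": 0, "dz": 40, "rx": 0, "ry": 0, "rz": 0, "fingers": -0.2},
    {"dx": 0, "dy": 0, "dz": 40, "rx": 0, "ry": 0, "rz": 0.14, "fingers": -0.2},
    {"dx": 0, "dy": 0, "dz": 40, "rx": 0, "ry": 0, "rz": 0.14, "fingers": -0.2},
    {"dx": 0, "dy": 0, "dz": 40, "rx": 0, "ry": 0, "rz": 0.14, "fingers": -0.2},
    {"dx": 0, "dy": 0, "dz": 0, "rx": 0, "ry": 0, "rz": 0.14, "fingers": -0.2}
  ]
}}

```text
clock: 8.1
tcp_pos: [0.5516, 0.1156, 0.4168]
orientation: [0.005, 0.423, 0.906, 0.002]
wrist_force: [0.4, -0.4, 0.0]
finger_gap: 0.051
```

```bash
python3 - <<'E'
from h import *
s=env.get_state(); print(s["tcp_pos"],s["orientation"],s["joint_pos"])
im={}
for c in ("side","top"): im[c]=cv2.cvtColor(read_camera(c)["img"],cv2.COLOR_RGB2BGR)
z=lambda i,k:cv2.resize(i,k,interpolation=cv2.INTER_CUBIC)
cv2.imwrite("pics/placed.png",np.hstack([z(im["side"][70:230,180:310],(390,480)),z(im["top"][130:270,135:255],(400,480))]))
print(blobs(im["side"],(60,90,60),(90,255,255))[0])
p=(.565,.1473,.1332)
for n,q in dict(capR=(-20,-30,118),knob=(96,11,274)).items(): P=shk(np.array(q)/1000,*p); print(n,P,((proj("side",P)-[180,70])*3).round(),((proj("top",P)-[135,130])*[400/120,480/140]).round())
E
```

```text
[0.55159287 0.11555432 0.41681322] [0.00450148 0.42273492 0.90623878 0.00248907] [6.40522924e-02 2.82060186e-01 2.77379750e-01 1.55582834e+00
 4.71399750e-05 9.36986957e-01]
[(array([232.6, 172.1]), [228, 169, 11, 8, 71]), (array([177.3, 205.4]), [173, 201, 9, 10, 25]), (array([187.9, 214.8]), [187, 213, 3, 5, 12]), (array([358.4, 311. ]), [356, 307, 6, 8, 37]), (array([309.6, 409.4]), [306, 406, 8, 8, 56])]
capR [0.54916135 0.11490961 0.118     ] [156. 306.] [231. 303.]
knob [0.65868876 0.17095198 0.274     ] [252.  47.] [107.  47.]
```

View pics/placed.png

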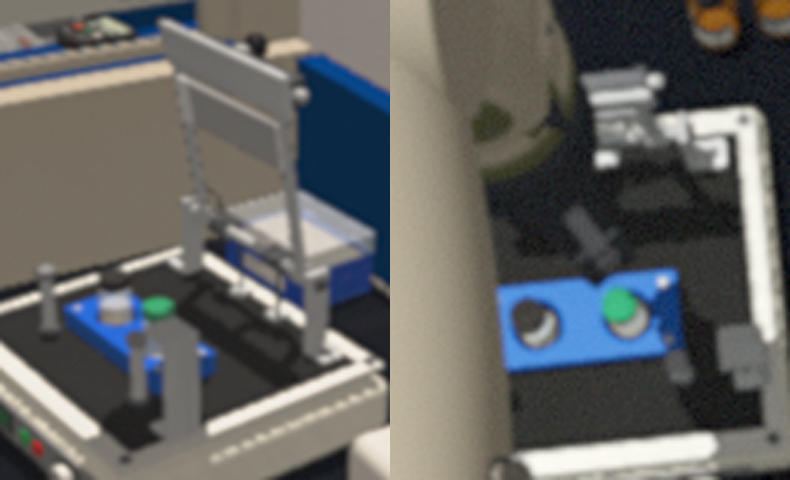

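The green vial stands in the right pocket, with its cap at side px (233,172) and at (231,305) in the top crop. The black vial is undisturbed. The knob shows at side crop (256,44), within about 3 mm of the prediction, so I'll go to it now.

Emit:
{"fn": "servo_tool", "kwargs": {
  "deltas": [
    {"dx": 15, "dy": 8, "dz": 0, "rx": 0, "ry": 0, "rz": 0.144, "fingers": -0.2},
    {"dx": 16, "dy": 8, "dz": 0, "rx": 0, "ry": 0, "rz": 0.144, "fingers": -0.2},
    {"dx": 16, "dy": 8, "dz": 0, "rx": 0, "ry": 0, "rz": 0.144, "fingers": -0.2},
    {"dx": 16, "dy": 8, "dz": 0, "rx": 0, "ry": 0, "rz": 0.144, "fingers": -0.2},
    {"dx": 16, "dy": 8, "dz": 0, "rx": 0, "ry": 0, "rz": 0.144, "fingers": -0.2},
    {"dx": 15, "dy": 8, "dz": 0, "rx": 0, "ry": 0, "rz": 0.144, "fingers": -0.2},
    {"dx": 15, "dy": 7, "dz": 0, "rx": 0, "ry": 0, "rz": 0.144, "fingers": -0.2},
    {"dx": 0, "dy": 0, "dz": 0, "rx": 0, "ry": 0, "rz": 0, "fingers": -0.2}
  ]
}}

```text
clock: 9.0
tcp_pos: [0.6605, 0.171, 0.4072]
orientation: [-0.002, -0.064, 0.998, -0.0]
wrist_force: [-0.2, 0.2, -0.7]
finger_gap: 0.051
```

Emit:
{"fn": "servo_tool", "kwargs": {
  "deltas": [
    {"dx": 0, "dy": 0, "dz": -20, "rx": 0, "ry": 0, "rz": 0, "fingers": -0.2},
    {"dx": 0, "dy": 0, "dz": -20, "rx": 0, "ry": 0, "rz": 0, "fingers": -0.2},
    {"dx": 0, "dy": 0, "dz": -20, "rx": 0, "ry": 0, "rz": 0, "fingers": -0.2},
    {"dx": 0, "dy": 0, "dz": 0, "rx": 0, "ry": 0, "rz": 0, "fingers": -0.2}
  ]
}}

```text
clock: 9.4
tcp_pos: [0.6575, 0.17, 0.3465]
orientation: [-0.004, -0.062, 0.998, -0.0]
wrist_force: [-1.3, -0.3, 0.6]
finger_gap: 0.0512
```

Emit:
{"fn": "servo_tool", "kwargs": {
  "deltas": [
    {"dx": 2, "dy": 0, "dz": -10, "rx": 0, "ry": 0, "rz": 0, "fingers": -0.2},
    {"dx": 0, "dy": 0, "dz": -5, "rx": 0, "ry": 0, "rz": 0, "fingers": -0.2},
    {"dx": 0, "dy": 0, "dz": 0, "rx": 0, "ry": 0, "rz": 0, "fingers": -0.2}
  ]
}}

```text
clock: 9.7
tcp_pos: [0.6613, 0.1703, 0.3351]
orientation: [-0.0, -0.064, 0.998, 0.0]
wrist_force: [-0.2, -0.0, 0.4]
finger_gap: 0.0513
```

```bash
python3 - <<'E'
from h import *
s=env.get_state(); print(s["tcp_pos"])
i=cv2.cvtColor(read_camera("side")["img"],cv2.COLOR_RGB2BGR)
t=s["tcp_pos"]
for k in (.054,.073): print(((proj("side",t-[0,0,k])-[215,20])*[6,6]).round())
cv2.imwrite("pics/knob.png",cv2.resize(i[20:110,215:325],None,fx=6,fy=6,interpolation=cv2.INTER_CUBIC))
E
```

```text
[0.66132376 0.17033066 0.33509303]
[302. 374.]
[302. 425.]
```

View pics/knob.png

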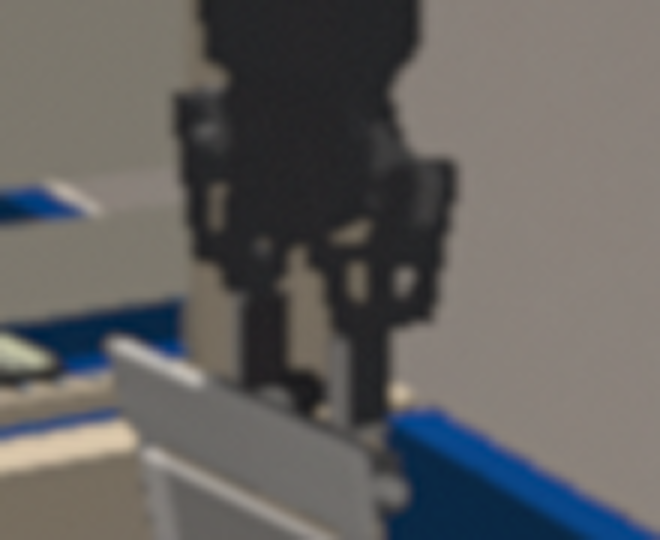

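Emit:
{"fn": "servo_tool", "kwargs": {
  "deltas": [
    {"dx": 0, "dy": 0, "dz": -2, "rx": 0, "ry": 0, "rz": 0, "fingers": 0.2},
    {"dx": 0, "dy": 0, "dz": 0, "rx": 0, "ry": 0, "rz": 0, "fingers": 0.4},
    {"dx": 0, "dy": 0, "dz": 0, "rx": 0, "ry": 0, "rz": 0, "fingers": 1},
    {"dx": 0, "dy": 0, "dz": 0, "rx": 0, "ry": 0, "rz": 0, "fingers": 1},
    {"dx": 0, "dy": 0, "dz": 0, "rx": 0, "ry": 0, "rz": 0, "fingers": 1}
  ],
  "newtons": 40
}}

```text
clock: 10.25
tcp_pos: [0.6615, 0.1705, 0.3339]
orientation: [0.0, -0.065, 0.998, 0.0]
wrist_force: [0.5, 0.6, 1.4]
finger_gap: 0.0173
```

Emit:
{"fn": "servo_tool", "kwargs": {
  "deltas": [
    {"dx": 0, "dy": 0, "dz": 0, "rx": 0, "ry": 0, "rz": 0, "fingers": 1},
    {"dx": 0, "dy": 0, "dz": 0, "rx": 0, "ry": 0, "rz": 0, "fingers": 1}
  ]
}}

```text
clock: 10.45
tcp_pos: [0.6615, 0.1706, 0.3339]
orientation: [0.0, -0.065, 0.998, 0.0]
wrist_force: [-0.3, -0.5, 2.6]
finger_gap: 0.017
```

```bash
python3 - <<'E'
from h import *
s=env.get_state(); print(s["tcp_pos"],s["finger_gap"],s["wrist_force"])
i=cv2.cvtColor(read_camera("side")["img"],cv2.COLOR_RGB2BGR)
t=s["tcp_pos"]
for k in (.054,.073): print(((proj("side",t-[0,0,k])-[235,60])*[12,12]).round())
cv2.imwrite("pics/knob2.png",cv2.resize(i[60:105,235:295],None,fx=12,fy=12,interpolation=cv2.INTER_CUBIC))
E
```

```text
[0.66152186 0.17055441 0.33388102] 0.016999400485133143 [-0.34174248 -0.46260205  2.60645185]
[365. 274.]
[365. 377.]
```

View pics/knob2.png

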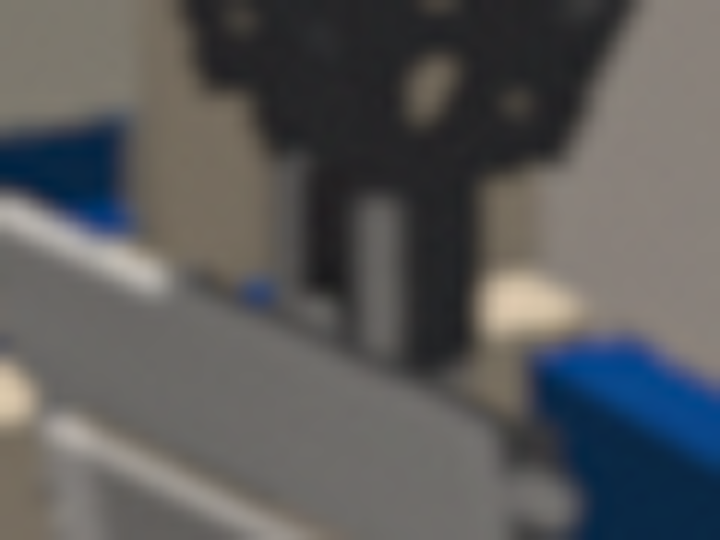

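The gap is 17 mm on a 20 mm ball and still creeping, so the ball sits near the pad ends. I'll regrip 6 mm lower. The gate is still at its open stop.

Emit:
{"fn": "servo_tool", "kwargs": {
  "deltas": [
    {"dx": 0, "dy": 0, "dz": 0, "rx": 0, "ry": 0, "rz": 0, "fingers": 0.1},
    {"dx": 0, "dy": 0, "dz": 0, "rx": 0, "ry": 0, "rz": 0, "fingers": 0.1},
    {"dx": 0, "dy": 0, "dz": -6, "rx": 0, "ry": 0, "rz": 0, "fingers": 0.1},
    {"dx": 0, "dy": 0, "dz": 0, "rx": 0, "ry": 0, "rz": 0, "fingers": 0.3},
    {"dx": 0, "dy": 0, "dz": 0, "rx": 0, "ry": 0, "rz": 0, "fingers": 1},
    {"dx": 0, "dy": 0, "dz": 0, "rx": 0, "ry": 0, "rz": 0, "fingers": 1},
    {"dx": 0, "dy": 0, "dz": 0, "rx": 0, "ry": 0, "rz": 0, "fingers": 1},
    {"dx": 0, "dy": 0, "dz": 0, "rx": 0, "ry": 0, "rz": 0, "fingers": 1}
  ]
}}

```text
clock: 11.3
tcp_pos: [0.6611, 0.1704, 0.3268]
orientation: [-0.001, -0.065, 0.998, -0.0]
wrist_force: [0.4, -0.5, -4.3]
finger_gap: 0.017
```

```bash
python3 - <<'E'
import numpy as np
q=np.linspace(1.4,0,25); a=np.arctan2(36,-145)-q; r=149.4
x=85+r*np.cos(a); z=125+r*np.sin(a)
d=np.diff(np.stack([x*.9912,x*.1326,z],1),axis=0)
for i,v in enumerate(d): print(i,v.round(1).tolist(), end="; ")
print(np.stack([x,z],1)[[0,8,16,24]])
E
```

```text
0 [-8.6, -1.2, 0.4]; 1 [-8.6, -1.2, -0.1]; 2 [-8.6, -1.2, -0.6]; 3 [-8.6, -1.1, -1.1]; 4 [-8.5, -1.1, -1.6]; 5 [-8.4, -1.1, -2.1]; 6 [-8.2, -1.1, -2.6]; 7 [-8.1, -1.1, -3.1]; 8 [-7.9, -1.1, -3.6]; 9 [-7.7, -1.0, -4.0]; 10 [-7.4, -1.0, -4.5]; 11 [-7.1, -1.0, -4.9]; 12 [-6.8, -0.9, -5.3]; 13 [-6.5, -0.9, -5.7]; 14 [-6.2, -0.8, -6.1]; 15 [-5.8, -0.8, -6.4]; 16 [-5.4, -0.7, -6.8]; 17 [-5.0, -0.7, -7.1]; 18 [-4.6, -0.6, -7.4]; 19 [-4.2, -0.6, -7.6]; 20 [-3.7, -0.5, -7.9]; 21 [-3.3, -0.4, -8.1]; 22 [-2.8, -0.4, -8.2]; 23 [-2.3, -0.3, -8.4]; [[ 95.83079928 274.00689174]
 [ 27.63272302 262.94693013]
 [-28.29712622 222.38645281]
 [-59.99792123 160.99948389]]
```

Emit:
{"fn": "servo_tool", "kwargs": {
  "deltas": [
    {"dx": -8.6, "dy": -1.2, "dz": 0.4, "rx": 0, "ry": 0, "rz": 0, "fingers": 1},
    {"dx": -8.6, "dy": -1.2, "dz": -0.1, "rx": 0, "ry": 0, "rz": 0, "fingers": 1},
    {"dx": -8.6, "dy": -1.2, "dz": -0.6, "rx": 0, "ry": 0, "rz": 0, "fingers": 1},
    {"dx": -8.6, "dy": -1.1, "dz": -1.1, "rx": 0, "ry": 0, "rz": 0, "fingers": 1},
    {"dx": 0, "dy": 0, "dz": 0, "rx": 0, "ry": 0, "rz": 0, "fingers": 1}
  ],
  "newtons": 50
}}

```text
clock: 11.8
tcp_pos: [0.6273, 0.1657, 0.3258]
orientation: [0.001, -0.065, 0.998, -0.0]
wrist_force: [4.1, 0.0, -5.4]
finger_gap: 0.0166
```

Emit:
{"fn": "servo_tool", "kwargs": {
  "deltas": [
    {"dx": -8.5, "dy": -1.1, "dz": -2.1, "rx": 0, "ry": 0, "rz": 0, "fingers": 1},
    {"dx": -8.4, "dy": -1.1, "dz": -2.6, "rx": 0, "ry": 0, "rz": 0, "fingers": 1},
    {"dx": -8.2, "dy": -1.1, "dz": -2.6, "rx": 0, "ry": 0, "rz": 0, "fingers": 1},
    {"dx": -8.1, "dy": -1.1, "dz": -3.1, "rx": 0, "ry": 0, "rz": 0, "fingers": 1},
    {"dx": -7.9, "dy": -1.1, "dz": -3.6, "rx": 0, "ry": 0, "rz": 0, "fingers": 1},
    {"dx": -7.7, "dy": -1, "dz": -4, "rx": 0, "ry": 0, "rz": 0, "fingers": 1}
  ]
}}

```text
clock: 12.4
tcp_pos: [0.58, 0.1594, 0.3096]
orientation: [0.003, -0.064, 0.998, 0.0]
wrist_force: [5.6, -0.4, -0.8]
finger_gap: 0.017
```

Emit:
{"fn": "servo_tool", "kwargs": {
  "deltas": [
    {"dx": -7.4, "dy": -1, "dz": -4.5, "rx": 0, "ry": 0, "rz": 0, "fingers": 1},
    {"dx": -7.1, "dy": -1, "dz": -4.9, "rx": 0, "ry": 0, "rz": 0, "fingers": 1},
    {"dx": -6.8, "dy": -0.9, "dz": -5.3, "rx": 0, "ry": 0, "rz": 0, "fingers": 1},
    {"dx": -6.5, "dy": -0.9, "dz": -5.7, "rx": 0, "ry": 0, "rz": 0, "fingers": 1},
    {"dx": -6.2, "dy": -0.8, "dz": -6.1, "rx": 0, "ry": 0, "rz": 0, "fingers": 1},
    {"dx": -5.8, "dy": -0.8, "dz": -6.4, "rx": 0, "ry": 0, "rz": 0, "fingers": 1}
  ]
}}

```text
clock: 13.0
tcp_pos: [0.5422, 0.1543, 0.2773]
orientation: [0.005, -0.065, 0.998, 0.0]
wrist_force: [9.9, 1.4, -2.5]
finger_gap: 0.0171
```

Emit:
{"fn": "servo_tool", "kwargs": {
  "deltas": [
    {"dx": -5.4, "dy": -0.7, "dz": -6.8, "rx": 0, "ry": 0, "rz": 0, "fingers": 1},
    {"dx": -5, "dy": -0.7, "dz": -7.1, "rx": 0, "ry": 0, "rz": 0, "fingers": 1},
    {"dx": -4.6, "dy": -0.6, "dz": -7.4, "rx": 0, "ry": 0, "rz": 0, "fingers": 1},
    {"dx": -4.2, "dy": -0.6, "dz": -7.6, "rx": 0, "ry": 0, "rz": 0, "fingers": 1},
    {"dx": 0, "dy": 0, "dz": 0, "rx": 0, "ry": 0, "rz": 0, "fingers": 1}
  ]
}}

```text
clock: 13.5
tcp_pos: [0.5197, 0.1512, 0.2474]
orientation: [0.001, -0.064, 0.998, 0.0]
wrist_force: [0.2, -0.7, 6.0]
finger_gap: 0.0172
```

Emit:
{"fn": "servo_tool", "kwargs": {
  "deltas": [
    {"dx": -3.7, "dy": -0.5, "dz": -7.9, "rx": 0, "ry": 0, "rz": 0, "fingers": 1},
    {"dx": -3.3, "dy": -0.4, "dz": -8.1, "rx": 0, "ry": 0, "rz": 0, "fingers": 1},
    {"dx": -2.8, "dy": -0.4, "dz": -8.2, "rx": 0, "ry": 0, "rz": 0, "fingers": 1},
    {"dx": 0, "dy": 0, "dz": 0, "rx": 0, "ry": 0, "rz": 0, "fingers": 1}
  ]
}}

```text
clock: 13.9
tcp_pos: [0.512, 0.1502, 0.2235]
orientation: [0.003, -0.064, 0.998, 0.0]
wrist_force: [5.5, -0.3, 4.3]
finger_gap: 0.0169
```

Emit:
{"fn": "servo_tool", "kwargs": {
  "deltas": [
    {"dx": -1.2, "dy": -0.2, "dz": -4.2, "rx": 0, "ry": 0, "rz": 0, "fingers": 1},
    {"dx": -1.1, "dy": -0.1, "dz": -4.2, "rx": 0, "ry": 0, "rz": 0, "fingers": 1},
    {"dx": 0, "dy": 0, "dz": 0, "rx": 0, "ry": 0, "rz": 0, "fingers": 1}
  ]
}}

```text
clock: 14.2
tcp_pos: [0.5105, 0.15, 0.2158]
orientation: [0.004, -0.064, 0.998, 0.0]
wrist_force: [7.0, 0.6, 4.8]
finger_gap: 0.017
```

Emit:
{"fn": "servo_tool", "kwargs": {
  "deltas": [
    {"dx": 1, "dy": 0, "dz": -1.5, "rx": 0, "ry": 0, "rz": 0, "fingers": 1},
    {"dx": 0, "dy": 0, "dz": -1, "rx": 0, "ry": 0, "rz": 0, "fingers": 1},
    {"dx": 0, "dy": 0, "dz": 0, "rx": 0, "ry": 0, "rz": 0, "fingers": 1}
  ]
}}

```text
clock: 14.5
tcp_pos: [0.5103, 0.1499, 0.2134]
orientation: [0.003, -0.064, 0.998, 0.0]
wrist_force: [2.4, 0.2, 8.2]
finger_gap: 0.0172
```

Emit:
{"fn": "servo_tool", "kwargs": {
  "deltas": [
    {"dx": 0, "dy": 0, "dz": -1.5, "rx": 0, "ry": 0, "rz": 0, "fingers": 1},
    {"dx": 0, "dy": 0, "dz": 0, "rx": 0, "ry": 0, "rz": 0, "fingers": 1}
  ]
}}

```text
clock: 14.7
tcp_pos: [0.5102, 0.1499, 0.2126]
orientation: [0.003, -0.064, 0.998, 0.0]
wrist_force: [1.0, -0.8, 10.8]
finger_gap: 0.017
```

Emit:
{"fn": "servo_tool", "kwargs": {
  "deltas": [
    {"dx": 0, "dy": 0, "dz": -1.5, "rx": 0, "ry": 0, "rz": 0, "fingers": 1},
    {"dx": 0, "dy": 0, "dz": -1.5, "rx": 0, "ry": 0, "rz": 0, "fingers": 1},
    {"dx": 0, "dy": 0, "dz": 0, "rx": 0, "ry": 0, "rz": 0, "fingers": 1}
  ],
  "newtons": 60
}}

```text
clock: 15.0
tcp_pos: [0.51, 0.1499, 0.2116]
orientation: [0.004, -0.064, 0.998, 0.0]
wrist_force: [-5.7, -1.5, 24.7]
finger_gap: 0.0167
```

```bash
python3 - <<'E'
from h import *
s=env.get_state(); print(s["tcp_pos"],s["finger_gap"],s["wrist_force"])
im={}
for c in ("side","top"): im[c]=cv2.cvtColor(read_camera(c)["img"],cv2.COLOR_RGB2BGR)
z=lambda i,k:cv2.resize(i,k,interpolation=cv2.INTER_CUBIC)
cv2.imwrite("pics/closed.png",np.hstack([z(im["side"][110:230,165:305],(560,480)),z(im["top"][150:290,190:260],(240,480))]))
for p in ((-60,-12,161),(-60,-101.5,140.5),(-65,-80,125),(-65,80,125)): print(p,((proj("side",shk(np.array(p)/1000,.565,.1473,.1332))-[165,110])*4).round())
E
```

```text
[0.51003979 0.14990512 0.21164712] 0.016713494078107904 [-5.67653641 -1.48368933 24.66893693]
(-60, -12, 161) [182. 184.]
(-60, -101.5, 140.5) [278. 287.]
(-65, -80, 125) [247. 299.]
(-65, 80, 125) [ 93. 184.]
```

View pics/closed.png

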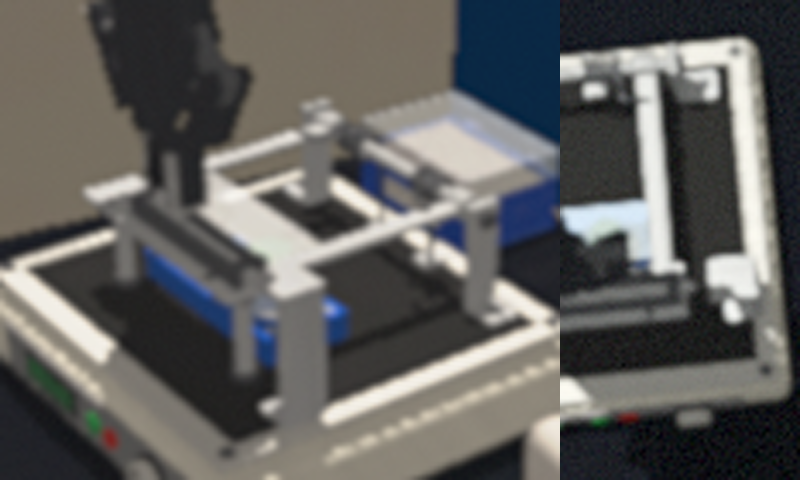

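The gate lies level on its rests, the pressing force is rising steeply to about 25 N, and the bolt is aligned with the keeper. Now I'll slide the bolt.

Emit:
{"fn": "servo_tool", "kwargs": {
  "deltas": [
    {"dx": 0.5, "dy": -3.5, "dz": 0, "rx": 0, "ry": 0, "rz": 0, "fingers": 1},
    {"dx": 0.5, "dy": -3.5, "dz": 0, "rx": 0, "ry": 0, "rz": 0, "fingers": 1},
    {"dx": 0.4, "dy": -3, "dz": 0, "rx": 0, "ry": 0, "rz": 0, "fingers": 1},
    {"dx": 0, "dy": 0, "dz": 0, "rx": 0, "ry": 0, "rz": 0, "fingers": 1}
  ]
}}

```text
clock: 15.5
tcp_pos: [0.5108, 0.1434, 0.2116]
orientation: [0.003, -0.066, 0.998, 0.005]
wrist_force: [-6.6, 13.1, 24.3]
finger_gap: 0.0165
```

Emit:
{"fn": "servo_tool", "kwargs": {
  "deltas": [
    {"dx": 0.4, "dy": -3, "dz": 0, "rx": 0, "ry": 0, "rz": 0, "fingers": 1},
    {"dx": 0.4, "dy": -3, "dz": 0, "rx": 0, "ry": 0, "rz": 0, "fingers": 1},
    {"dx": 0.4, "dy": -3, "dz": 0, "rx": 0, "ry": 0, "rz": 0, "fingers": 1},
    {"dx": 0, "dy": 0, "dz": 0, "rx": 0, "ry": 0, "rz": 0, "fingers": 1}
  ]
}}

```text
clock: 15.9
tcp_pos: [0.512, 0.1346, 0.2116]
orientation: [0.003, -0.066, 0.998, 0.005]
wrist_force: [-6.4, 15.0, 25.0]
finger_gap: 0.0168
```

Emit:
{"fn": "servo_tool", "kwargs": {
  "deltas": [
    {"dx": 0.4, "dy": -3, "dz": 0, "rx": 0, "ry": 0, "rz": 0, "fingers": 1},
    {"dx": 0.4, "dy": -3, "dz": 0, "rx": 0, "ry": 0, "rz": 0, "fingers": 1},
    {"dx": 0.2, "dy": -2, "dz": 0, "rx": 0, "ry": 0, "rz": 0, "fingers": 1},
    {"dx": 0, "dy": 0, "dz": 0, "rx": 0, "ry": 0, "rz": 0, "fingers": 1}
  ]
}}

```text
clock: 16.3
tcp_pos: [0.5129, 0.1277, 0.2116]
orientation: [0.004, -0.066, 0.998, 0.006]
wrist_force: [-6.4, 19.6, 24.8]
finger_gap: 0.0165
```

Emit:
{"fn": "servo_tool", "kwargs": {
  "deltas": [
    {"dx": 0.2, "dy": -1.5, "dz": 0, "rx": 0, "ry": 0, "rz": 0, "fingers": 1},
    {"dx": 0, "dy": 0, "dz": 0, "rx": 0, "ry": 0, "rz": 0, "fingers": 1}
  ]
}}

```text
clock: 16.5
tcp_pos: [0.513, 0.1274, 0.2117]
orientation: [0.004, -0.067, 0.998, 0.008]
wrist_force: [-7.3, 24.1, 24.8]
finger_gap: 0.0171
```

The bolt has travelled about 22.7 mm and is against its stop. Before letting go, I'll ease upward while still holding the knob, to test whether the bolt carries the gate.

Emit:
{"fn": "servo_tool", "kwargs": {
  "deltas": [
    {"dx": 0, "dy": 2.5, "dz": 2, "rx": 0, "ry": 0, "rz": 0, "fingers": 1},
    {"dx": 0, "dy": 0, "dz": 2, "rx": 0, "ry": 0, "rz": 0, "fingers": 1},
    {"dx": 0, "dy": 0, "dz": 2, "rx": 0, "ry": 0, "rz": 0, "fingers": 1},
    {"dx": 0, "dy": 0, "dz": 1.5, "rx": 0, "ry": 0, "rz": 0, "fingers": 1},
    {"dx": 0, "dy": 0, "dz": 0, "rx": 0, "ry": 0, "rz": 0, "fingers": 1}
  ]
}}

```text
clock: 17.0
tcp_pos: [0.5138, 0.1279, 0.2163]
orientation: [0.003, -0.066, 0.998, 0.005]
wrist_force: [3.8, 17.0, 3.9]
finger_gap: 0.0164
```

Emit:
{"fn": "servo_tool", "kwargs": {
  "deltas": [
    {"dx": 0, "dy": 0, "dz": 1.5, "rx": 0, "ry": 0, "rz": 0, "fingers": 1},
    {"dx": 0, "dy": 0, "dz": 1.5, "rx": 0, "ry": 0, "rz": 0, "fingers": 1},
    {"dx": 0, "dy": 0, "dz": 0, "rx": 0, "ry": 0, "rz": 0, "fingers": 1}
  ]
}}

```text
clock: 17.3
tcp_pos: [0.5141, 0.1276, 0.2177]
orientation: [0.003, -0.066, 0.998, 0.005]
wrist_force: [8.3, 17.0, -7.5]
finger_gap: 0.017
```

The upward move was resisted: Fz went from +3.9 to −7.5 N, so the keeper holds. I'll ease the load off, release and retreat.

Emit:
{"fn": "servo_tool", "kwargs": {
  "deltas": [
    {"dx": 0, "dy": 2, "dz": -1.5, "rx": 0, "ry": 0, "rz": 0, "fingers": 1},
    {"dx": 0, "dy": 0, "dz": 0, "rx": 0, "ry": 0, "rz": 0, "fingers": 1},
    {"dx": 0, "dy": 0, "dz": 0, "rx": 0, "ry": 0, "rz": 0, "fingers": 0.4},
    {"dx": 0, "dy": 0, "dz": 0, "rx": 0, "ry": 0, "rz": 0, "fingers": 0},
    {"dx": 0, "dy": 0, "dz": 0, "rx": 0, "ry": 0, "rz": 0, "fingers": 0},
    {"dx": 0, "dy": 0, "dz": 0, "rx": 0, "ry": 0, "rz": 0, "fingers": 0}
  ]
}}

```text
clock: 17.9
tcp_pos: [0.5117, 0.1254, 0.2156]
orientation: [-0.0, -0.064, 0.998, -0.0]
wrist_force: [-0.4, -0.1, -0.0]
finger_gap: 0.0431
```

Emit:
{"fn": "servo_tool", "kwargs": {
  "deltas": [
    {"dx": 0, "dy": 0, "dz": 15, "rx": 0, "ry": 0, "rz": 0, "fingers": 0},
    {"dx": 0, "dy": 0, "dz": 30, "rx": 0, "ry": 0, "rz": 0, "fingers": 0},
    {"dx": 0, "dy": 0, "dz": 40, "rx": 0, "ry": 0, "rz": 0, "fingers": 0},
    {"dx": -20, "dy": -40, "dz": 20, "rx": 0, "ry": 0, "rz": 0, "fingers": 0},
    {"dx": -20, "dy": -40, "dz": 10, "rx": 0, "ry": 0, "rz": 0, "fingers": 0},
    {"dx": -15, "dy": -45, "dz": 0, "rx": 0, "ry": 0, "rz": 0, "fingers": 0},
    {"dx": -10, "dy": -45, "dz": 0, "rx": 0, "ry": 0, "rz": 0, "fingers": 0},
    {"dx": 0, "dy": 0, "dz": 0, "rx": 0, "ry": 0, "rz": 0, "fingers": 0}
  ]
}}

```text
clock: 18.7
tcp_pos: [0.4457, -0.0488, 0.331]
orientation: [0.0, -0.061, 0.998, -0.001]
wrist_force: [-0.4, 0.5, -0.6]
finger_gap: 0.0428
```

```bash
python3 - <<'E'
from h import *
s=env.get_state(); print(s["clock"],s["tcp_pos"],s["finger_gap"],s["wrist_force"])
im={}
for c in ("side","top"): im[c]=cv2.cvtColor(read_camera(c)["img"],cv2.COLOR_RGB2BGR)
z=lambda i,k:cv2.resize(i,k,interpolation=cv2.INTER_CUBIC)
cv2.imwrite("pics/final.png",np.hstack([z(im["side"][110:390,165:325],(320,560)),z(im["top"][130:290,130:260],(455,560))]))
for q in (0,.02,.05): 
  a=np.arctan2(36,-145)-q; P=shk(np.array([85+149.4*np.cos(a),-12,125+149.4*np.sin(a)])/1000,.565,.1473,.1332); print(q,((proj("side",P)-[165,110])*2).round(1))
E
```

```text
18.7 [ 0.44574398 -0.04878951  0.3309906 ] 0.04278846080532826 [-0.3509778   0.46580006 -0.64102993]
0 [90.8 91.9]
0.02 [91.3 89.2]
0.05 [92.1 85.2]
```

View pics/final.png

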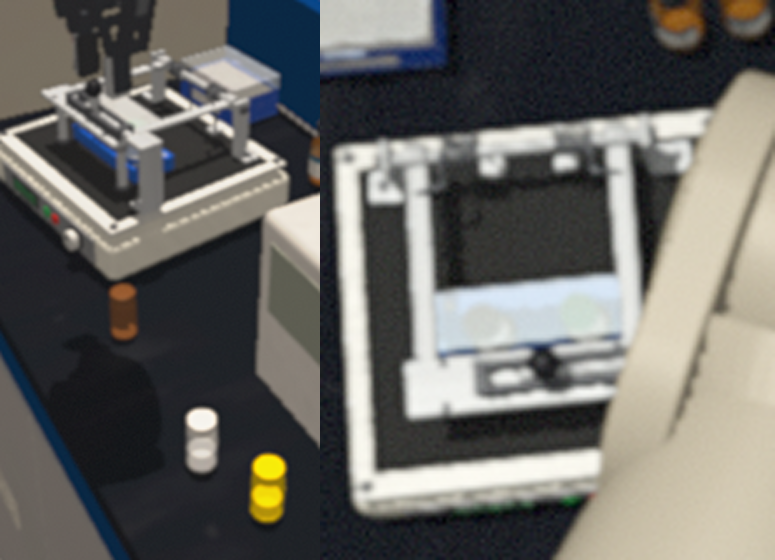

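With the arm clear, the gate stays shut. The knob is at side crop (93,88), which fits about 0.02–0.03 rad. Both vials show under the window, and the white, brown and yellow vials are still standing.

```bash
python3 -c "
from h import *
print(job.hand_in())"
```

```text
the job is handed in; nothing more can be done
None
```

The green-capped vial is in the empty right pocket, and the gate is pulled down and bolted shut. I handed the job in at about 19 s on the robot's clock.

**What I did:** I stood the vial in the nest and pulled the gate down by its knob. I held it on its rests with about 25 N and slid the bolt about 22.7 mm, until it met its stop.

**Last checks:**
- **Bolt:** before I let go, a small upward pull on the knob was resisted (the vertical force turned to −7.5 N), so the bolt was holding under the keeper.
- **Gate:** after I let go, the gate stayed shut by itself at roughly 0.02–0.03 rad, which is where it should rest.
- **Vials:** the final picture shows both nest vials under the gate window, and the white, brown and yellow vials still standing.

**What disagreed:**
- **Look-alikes:** the network took the brown vial for the green one and the yellow for the white in the top view. I told them apart by colour in enlarged crops.
- **Shaker position:** my first fit had the yaw a little off, so I refitted it.
- **Knob grip:** the fingers read about 17 mm on the 20 mm ball, even after I regripped 6 mm lower. The grip held throughout.

The final top view did not show the keeper because the arm hid it. That the bolt is under it rests on the pull test and on the gate staying shut.

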